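# Lock the swivel collar of a repair stand with its index pin

### The job

Lock the swivel collar of the repair stand: take the long index pin out of the wooden block, put it through the hole in the collar's square flange and turn the collar about its axis until the pin finds the blind hole hidden in the stand underneath, then push the pin fully home, its head down on the flange, and let go. Feel for the hole gently: never force the pin against the collar, keep the collar down on its stand, and leave the stub pin and the other things on the table where they are.

Things in the scene. Friction and masses are not known exactly. Their poses are not given: they have to be found in the camera images.
- stand: Repair stand, fixed to the table: grey round housing 154 mm across, 39 mm high, with a 44 mm steel spigot in its middle on which the collar turns (1 mm play all round). Origin on its axis at table height; its x axis points through the grey lug, a nose 16 mm wide and 30 mm high that sticks out sideways from the housing to 116 mm from the axis.
- seat (a point): Point on the stand's axis at the top of the flat steel seat inside the housing, 40 mm above the table; the collar rests on this seat. The seat has one blind hole, 14 mm wide, 31 mm deep, 44 mm from the axis, covered by the collar. It is known only roughly: its direction from the axis is within 0.26 rad (15 degrees) either side of the lug's. The rest of the seat is solid.
- collar: Loose white nylon collar on the seat: square flange 132 x 132 x 14 mm, 0.2 to 0.35 kg. It turns about the spigot either way without end, with only its own friction. Origin on its axis at its underside; x axis from the axis to the pin hole, z up. Its pin hole starts at least 0.8 rad away from the lug. A pin standing in the pin hole can be used to push it round.
- collar_hole (a point): Centre of the mouth of the pin hole, in the flange's top face (54 mm above the table), 44 mm from the collar's axis. The hole is upright, 13.5 mm wide and goes through the 14 mm flange onto the seat.
- collar_stud (a point): Middle of the black upright turning stud on the flange, opposite the pin hole, 44 mm from the axis; 14 mm thick at the middle, 20 mm at the foot, it stands 40 mm above the flange.
- pin_center (a point): Centre, half-way up, of the steel index pin: 78 mm long, 0.1 kg, upright (z up) in one of the wooden block's holes, its head on the block. Shank 12 mm in diameter, 42 mm long, the lowest 4 mm tapering to 7 mm. Plain round head, 20 mm in diameter, 36 mm high, from 3 to 39 mm above this point. Fully home, this point is 3 mm below the flange's top. Pin-to-collar force must stay below 30 N.
- pin_tip (a point): Centre of the lower end of the index pin's shank, 39 mm below its centre. When it stands in the collar's hole on the solid seat the head is 28 mm above the flange.
- block: Wooden block fixed to the table, 120 x 56 x 50 mm high, origin at the centre of its underside, with two upright holes 14 mm wide and 45 mm deep, 35 mm either side of its centre along its x axis. One holds the index pin, the other the stub pin.
- stub_center (a point): Centre of the stub pin in the other hole of the block: flat round head 32 mm wide and 12 mm high, 20 mm shank. Not to be moved.
- screwdriver: Screwdriver lying on the table, 200 mm long. Not to be moved.
- bit_tray: Open red tray 100 x 60 x 26 mm with compartments. Not to be moved.
- filter: Round grey vacuum filter, 66 mm wide, 74 mm high, standing. Not to be moved.
Things that resemble listed ones, but are neither listed nor needed, are in the scene too. There is more than one size of the part that bears pin_center; the job needs the smaller.

How it is judged:
By the outcome, as a careful person would: the job done as asked, in the order asked, and still so for the second after the job is handed in, with the robot touching nothing.
It also fails if it takes over 72 s, if anything falls off the work surface, if the arm or the gripper's body presses on something with over 40 N, if the wrist force passes 120 N, or if a joint passes its speed limit or range.

### The arm

A 6-joint arm with a two-finger parallel gripper is mounted at the origin on the work surface. World frame = base frame: x ahead of the robot, y to its left, z up, the work surface at z = 0. Lengths are in m, angles in degrees, forces in N, time in s.
With the tool pointing down it reaches from about 0.35 to 0.875 m from the base axis. Payload 4.2 kg.
Tool frame: the origin (TCP) lies on the centre line of the jaws, within the pads' length; the fingertips stand 25 mm ahead of it and the grasp point (between the pads) lies 6 mm ahead of it; x points along the fingers, y is the direction in which the jaws open and shut, and the axes are right-handed (so a half turn about x gives the same grasp; the last joint's range is limited). The gripper opens to 87 mm and grips with 3 to 60 N. Pads are 19 mm wide; open, the fingers measure 117 mm over their backs; the gripper's body (75 mm by 190 mm) begins 51 mm behind the grasp point.
Start: joints at [83.801, 22.042, 0.453, 0, -68.411, -14.817], TCP at [0.224, 0.583, 0.248] pointing down, gripper open.
Joint ranges: [-179.83, 179.83], [-69.29, 118.12], [-61.27, 80.66], [-181.25, 117.63], [-171.15, -9.14], [-177.46, 177.46]. Speed limits (degrees/s): [159.86, 159.86, 180, 180, 180, 180].

### API

Orientations are given as [roll, pitch, yaw] about the fixed x, y, z axes, in that order (R = Rz(yaw) Ry(pitch) Rx(roll)).
In Python, from workcell import env gives the robot as it stands.
- The arm moves only by the shell command python3 -m inch 'ROWS' [FORCE]. ROWS is JSON, a list of rows, each an object with "xyz": the shift along the tool's x, y, z in mm, a list of three; "dr": the turn, a rotation vector about the tool's x, y, z in degrees, a list of three; "jaw": the closure, from -1 (fully open) to 1 (shut). In form: [{"xyz": [tx, ty, tz], "dr": [ax, ay, az], "jaw": jaw}, ...]. A call has exactly 10 rows; each row is the pose to reach, as a shift and turn from the pose commanded when the call began, along the tool's axes at that moment; what a row does not reach only later rows make up. A row lasts 1/10 s, in which the tool goes at most 50 mm and 8.59 degrees, less where a joint would pass 70% of its speed; a pose out of reach is approached as far as the arm can. A call with a gripper value outside its range is refused whole. The fingers move at their own pace and stop on an object; FORCE is the grip in N (left out, the last holds). Time passes only in rows, so rows that repeat a pose let the fingers close, or fill a call up. It gives the time, the measured TCP pose, the force and the opening at its end, in the units of the state.
- env.state(): the state, without advancing time (a new reading comes with each control period).
- env.camera(name): name is "scene" or "side" or "wrist"; returns the picture (420x560x3 uint8, red, green, blue); there is no depth.
- env.camera_params(name): a dict with "vertical_fov" (degrees; the focal length in pixels is half the picture's height over the tangent of half this angle, whatever the lens; pixels are square), "cx", "cy" (the principal point, pixels), "eye" and "rotation" of the camera in the world. Camera axes: x right, y down, z forward; pixel columns grow to the right and rows downward; lengths in m; the calibration is good to about 2 mm. A picture is of the moment at which its call begins: read the wrist's pose just before it. camera_params takes no time and is no camera call; for the wrist camera it gives the pose at the moment of the call.
- env.sign_off(): hands the job in, once; it reports no verdict.
Trained networks look in the newest picture that a camera, given by its name, has taken for a name from the list of things; names that differ only in an ending like _2 or _b are one class to them, and where a whole thing is asked for, a point or a joint stands for the part that bears it (a point fixed in the world has none). Each returns a list of dicts, best first, with "p" (0 to 1); they miss things now and then, are a little off and sometimes report something else, mostly with a low value. They report only what shows in the picture. A call takes as long as a camera call. They do not tell look-alikes from the thing itself.
- env.boxes_of(thing, camera): "point" ([column, row] in pixels, amid what is visible of it).
- env.cut_out(thing, camera): "pixels" (420x560 bool, what is visible of it) and "point" ([column, row] in pixels, amid what is visible of it).
The state is a dict: "time": time; "joint_pos": joint angles; "qd": joint speeds; "effort": joint torques, N m; "tool_pos": TCP position; "ee_rot": TCP orientation; "contact_force": force on the tool from outside, world axes, zero at the start; "torque": the same for the moment, N m; "opening": finger opening in m.
Only numpy, scipy, OpenCV 4.12 (cv2) and the standard library are available. Lean on these libraries where they do the work, as an engineer would, in place of code of your own. Each camera call takes 0.05 s, during which the arm holds its last target. There are 200 camera calls.

## Working session

There is one attempt and no reset: what is moved stays moved. The work goes in short steps, Python scripts to look and compute and a shell command to move; the robot and the scene stay as the last step left them, time stands still between calls to the robot, and variables do not carry over. Pictures are saved under pics/ and viewed, about 8 in all and at most 12, crops included, and the job is handed in when it is done.

```bash
ls; mkdir -p pics; cat > h.py <<'E'
import numpy as np, cv2
from workcell import env
def K(p):
    f=210/np.tan(np.radians(p["vertical_fov"])/2); return f,p["cx"],p["cy"]
def ray(p,uv):
    f,cx,cy=K(p); R=np.array(p["rotation"]); 
    return np.array(p["eye"]),R@np.array([(uv[0]-cx)/f,(uv[1]-cy)/f,1])
def atz(p,uv,z):
    e,d=ray(p,uv); return e+d*(z-e[2])/d[2]
def proj(p,X):
    f,cx,cy=K(p); c=np.array(p["rotation"]).T@(np.array(X)-np.array(p["eye"])); return [cx+f*c[0]/c[2],cy+f*c[1]/c[2]]
def snap(cam,name):
    p=env.camera_params(cam); im=env.camera(cam); cv2.imwrite(f"pics/{name}.png",im[:,:,::-1]); return p,im
E
python3 - <<'E'
from h import *
s=env.state(); print({k:np.round(v,3).tolist() for k,v in s.items()})
ims=[]
for c in("scene","side"):
    p,im=snap(c,c+"0"); ims.append(im); print(c,{k:np.round(v,3).tolist() for k,v in p.items()})
    for n,z in(("stand",.02),("collar",.05),("collar_hole",.054),("collar_stud",.09),("pin_center",.07),("block",.04),("stub_center",.056),("screwdriver",.01),("bit_tray",.02),("filter",.06)):
        for r in env.boxes_of(n,c)[:4]: print(n,round(r["p"],2),np.round(r["point"],0).tolist(),np.round(atz(p,r["point"],z),3).tolist())
E
```

```text
pics
{'time': 0.0, 'joint_pos': [83.799, 22.091, 0.38, -0.03, -68.412, -14.816], 'qd': [-0.052, 0.053, 0.069, 0.012, 0.095, 0.021], 'effort': [0.001, -39.066, 18.741, 4.22, 0.011, -0.0], 'tool_pos': [0.224, 0.583, 0.246], 'ee_rot': [92.252, 89.874, -108.776], 'contact_force': [0.688, 0.249, 0.722], 'torque': [0.001, 0.052, 0.014], 'opening': 0.087}
scene {'vertical_fov': 52.713, 'cx': 281.016, 'cy': 204.981, 'eye': [1.122, 0.224, 0.87], 'rotation': [-144.673, 0.712, 109.631]}Traceback (most recent call last):
  File "<stdin>", line 7, in <module>
  File "h.py", line 9, in atz
    e,d=ray(p,uv); return e+d*(z-e[2])/d[2]
                                       ~^^^
IndexError: invalid index to scalar variable.
```

View pics/scene0.png

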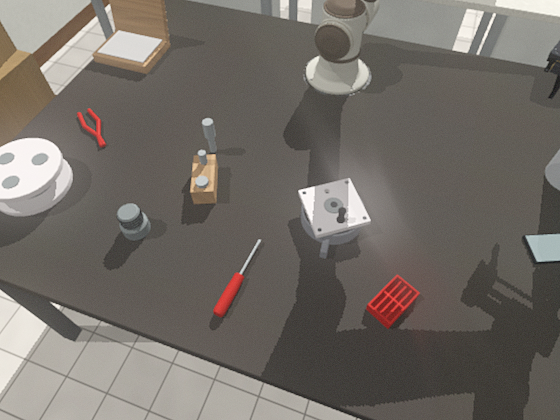

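The scene shows the block at (205,180) with two pins, a bigger pin standing at (209,130) behind it, the stand and collar at (335,210) with its lug at (325,248), the filter at (132,220), the screwdriver at (238,280) and the tray at (393,300).

```bash
sed -i '1a from scipy.spatial.transform import Rotation as Ro' h.py; sed -i 's/R=np.array(p\["rotation"\])/R=rot(p)/; s/np.array(p\["rotation"\]).T/rot(p).T/' h.py; cat >> h.py <<'E'
def rot(p): return Ro.from_euler("xyz",p["rotation"],degrees=True).as_matrix()
E
python3 - <<'E'
from h import *
for c in("scene","side"):
    p,im=snap(c,c+"1"); print(c,{k:np.round(v,3).tolist() for k,v in p.items()})
    if c=="scene": print(atz(p,(335,75),0))
    for n,z in(("stand",.02),("collar",.05),("collar_hole",.054),("collar_stud",.09),("pin_center",.07),("block",.04),("stub_center",.056),("screwdriver",.01),("bit_tray",.02),("filter",.06)):
        for r in env.boxes_of(n,c)[:4]: print(n,round(r["p"],2),np.round(r["point"],0).tolist(),np.round(atz(p,r["point"],z),3).tolist())
E
```

```text
scene {'vertical_fov': 52.713, 'cx': 281.016, 'cy': 204.981, 'eye': [1.122, 0.224, 0.87], 'rotation': [-144.673, 0.712, 109.631]}
[ 0.00693866 -0.0018884   0.        ]
stand 0.64 [330.0, 235.0] [0.602, 0.149, 0.02]
stand 0.42 [208.0, 176.0] [0.533, -0.2, 0.02]
collar 0.74 [339.0, 206.0] [0.535, 0.149, 0.05]
collar_hole 0.92 [330.0, 213.0] [0.564, 0.135, 0.054]
collar_stud 0.7 [332.0, 210.0] [0.58, 0.142, 0.09]
pin_center 0.83 [211.0, 134.0] [0.435, -0.227, 0.07]
block 0.62 [206.0, 177.0] [0.551, -0.191, 0.04]
stub_center 0.53 [394.0, 299.0] [0.728, 0.314, 0.056]
screwdriver 0.7 [231.0, 293.0] [0.808, -0.015, 0.01]
bit_tray 0.93 [394.0, 299.0] [0.709, 0.318, 0.02]
bit_tray 0.15 [337.0, 206.0] [0.517, 0.142, 0.02]
filter 0.65 [130.0, 224.0] [0.749, -0.286, 0.06]
side {'vertical_fov': 56.772, 'cx': 278.29, 'cy': 206.255, 'eye': [0.186, -0.539, 0.489], 'rotation': [-120.557, -0.053, -36.847]}
collar 0.56 [225.0, 205.0] [0.54, 0.132, 0.05]
collar 0.43 [228.0, 227.0] [0.499, 0.05, 0.05]
collar_hole 0.87 [230.0, 208.0] [0.54, 0.109, 0.054]
collar_stud 0.86 [227.0, 206.0] [0.508, 0.065, 0.09]
pin_center 0.83 [293.0, 315.0] [0.444, -0.23, 0.07]
pin_center 0.73 [326.0, 288.0] [0.522, -0.216, 0.07]
block 0.88 [330.0, 301.0] [0.53, -0.22, 0.04]
stub_center 0.52 [340.0, 268.0] [0.585, -0.184, 0.056]
screwdriver 0.85 [355.0, 210.0] [0.81, -0.012, 0.01]
bit_tray 0.71 [246.0, 168.0] [0.716, 0.323, 0.02]
bit_tray 0.34 [340.0, 270.0] [0.615, -0.157, 0.02]
filter 0.66 [446.0, 283.0] [0.694, -0.318, 0.06]
```

View pics/side1.png

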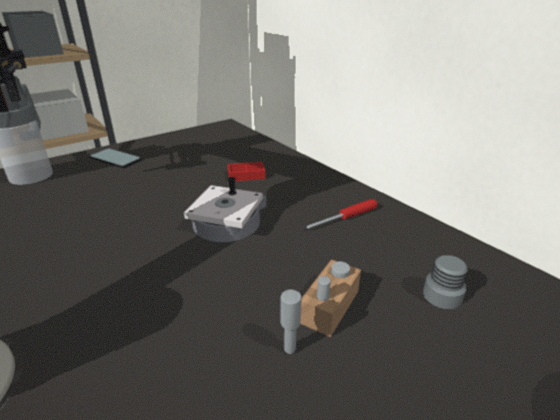

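Two candidates for the index pin: the larger one standing free on the table at side (293,315) / scene (209,130), and the smaller one in the wooden block at side (324,288) / scene (203,157). The job needs the smaller one in the block. I'll confirm that in a close wrist crop.

```bash
cat >> h.py <<'E'
def tool(): 
    s=env.state(); return np.array(s["tool_pos"]),Ro.from_euler("xyz",s["ee_rot"],degrees=True)
def shift(target,yawdeg=0):
    t,R=tool(); print("tcp",np.round(t*1000,1),"shift mm",np.round(R.inv().apply(np.array(target)-t)*1000,1))
E
python3 - <<'E'
from h import *
t,R=tool(); print(np.round(R.as_matrix(),3))
p=env.camera_params("wrist"); print(R.inv().apply(np.array(p["eye"])-t), np.round(R.inv().as_matrix()@rot(p),2),p["vertical_fov"])
shift([.5,.145,.30]); 
E
```

```text
[[ 0.    -0.359 -0.933]
 [ 0.    -0.933  0.359]
 [-1.    -0.    -0.   ]]
[-0.13674799  0.00029615 -0.0743483 ] [[ 0.   -0.27  0.96]
 [ 1.   -0.   -0.  ]
 [ 0.    0.96  0.27]] 59.98389825905912
tcp [224.1 583.4 247.6] shift mm [ -52.4  310.3 -414.8]
```

```bash
python3 -m inch '[{"xyz":[-40,18,-27],"dr":[0,0,0],"jaw":-1},{"xyz":[-40,45,-55],"dr":[0,0,0],"jaw":-1},{"xyz":[-40,75,-95],"dr":[0,0,0],"jaw":-1},{"xyz":[-40,105,-145],"dr":[0,0,0],"jaw":-1},{"xyz":[-40,135,-190],"dr":[0,0,0],"jaw":-1},{"xyz":[-40,165,-235],"dr":[0,0,0],"jaw":-1},{"xyz":[-40,195,-280],"dr":[0,0,0],"jaw":-1},{"xyz":[-40,220,-325],"dr":[0,0,0],"jaw":-1},{"xyz":[-40,245,-370],"dr":[0,0,0],"jaw":-1},{"xyz":[-40,275,-440],"dr":[0,0,0],"jaw":-1}]'; python3 -m inch '[{"xyz":[0,0,0],"dr":[0,0,0],"jaw":-0.3},{"xyz":[0,0,0],"dr":[0,0,0],"jaw":-0.3},{"xyz":[0,0,0],"dr":[0,0,0],"jaw":-0.3},{"xyz":[0,0,0],"dr":[0,0,0],"jaw":-0.3},{"xyz":[0,0,0],"dr":[0,0,0],"jaw":-0.3},{"xyz":[0,0,0],"dr":[0,0,0],"jaw":-0.3},{"xyz":[0,0,0],"dr":[0,0,0],"jaw":-0.3},{"xyz":[0,0,0],"dr":[0,0,0],"jaw":-0.3},{"xyz":[0,0,0],"dr":[0,0,0],"jaw":-0.3},{"xyz":[0,0,0],"dr":[0,0,0],"jaw":-0.3}]'
python3 - <<'E'
from h import *
p,im=snap("wrist","w1"); print(tool()[0],env.state()["joint_pos"])
import json; json.dump({k:np.array(v).tolist() for k,v in p.items()},open("w1.json","w"))
for n,z in(("stand",.02),("collar",.054),("collar_hole",.054),("collar_stud",.07)):
    for r in env.cut_out(n,"wrist")[:3]: print(n,round(r["p"],2),np.round(r["point"],0).tolist(),np.round(atz(p,r["point"],z),4).tolist(),r["pixels"].sum())
E
```

```text
time: 2.25
tool_pos: [0.5024, 0.2024, 0.2882]
ee_rot: [-120.2, 89.9, 38.8]
contact_force: [0.8, 0.3, -0.1]
opening: 0.0868
time: 3.25
tool_pos: [0.5016, 0.2043, 0.2875]
ee_rot: [46.7, 90.0, -154.3]
contact_force: [-0.0, 0.4, 0.4]
opening: 0.0566
[0.50162876 0.20431339 0.28753063] [ 3.93197504e+01  1.23565013e+01 -7.52129535e+00 -1.17929688e-03
 -7.01261638e+01  2.96623972e+01]
stand 0.78 [318.0, 118.0] [0.5543, 0.1385, 0.02] 3266
collar 0.76 [326.0, 108.0] [0.5623, 0.1308, 0.054] 16664
collar 0.33 [104.0, 40.0] [0.6933, 0.3042, 0.054] 5909
collar_hole 0.89 [328.0, 102.0] [0.5663, 0.128, 0.054] 16614
collar_stud 0.86 [327.0, 105.0] [0.565, 0.1316, 0.07] 16674
```

View pics/w1.png

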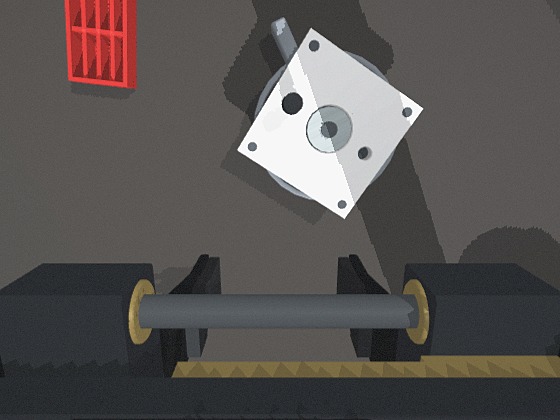

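The wrist view shows the flange corners at about (311,28), (423,107), (345,218) and (237,151), with the spigot at (329,129). The black stud is at (292,103), the pin hole at (364,153), and the lug tip at (280,24).

```bash
python3 - <<'E'
from h import *
import json; p=json.load(open("w1.json")); im=cv2.imread("pics/w1.png"); g=cv2.cvtColor(im,cv2.COLOR_BGR2GRAY)
c=np.float32([[311,28],[423,107],[345,218],[237,151]]).reshape(-1,1,2)
c=cv2.cornerSubPix(g,c,(5,5),(-1,-1),(cv2.TERM_CRITERIA_EPS+cv2.TERM_CRITERIA_MAX_ITER,50,.01)).reshape(-1,2)
W=np.array([atz(p,u,.054) for u in c]); C=W.mean(0); print(c.tolist(),np.round(W,4).tolist(),C, np.linalg.norm(np.roll(W,1,0)-W,axis=1))
q=g[140:168,350:378]; print(q[::3,::2])
m=np.zeros_like(g); m[141:166,352:377]=(g[141:166,352:377]<150); n,l,s,ce=cv2.connectedComponentsWithStats(m); print(s[1:],ce[1:])
for u in ce[1:]: 
    h=atz(p,u,.054); print("hole",h,np.linalg.norm(h-C),np.degrees(np.arctan2(*(h-C)[1::-1])))
print("stud",[atz(p,(292,103),z)-C for z in(.054,.094)])
for u in((280,20),(287,40)):
  L=atz(p,u,.03); print("lug",L,np.linalg.norm((L-C)[:2]),np.degrees(np.arctan2(*(L-C)[1::-1])))
big=cv2.resize(im[0:230,220:440],None,fx=3,fy=2.6*1.0); cv2.imwrite("pics/c1.png",cv2.resize(im[0:230,220:440],None,fx=2.6,fy=2.6,interpolation=cv2.INTER_CUBIC))
E
```

```text
[[310.47137451171875, 27.314075469970703], [423.0020446777344, 108.40750122070312], [343.8363342285156, 218.5314178466797], [236.50294494628906, 149.49288940429688]] [[0.6344, 0.1214, 0.054], [0.5277, 0.0432, 0.054], [0.4495, 0.1501, 0.054], [0.5566, 0.228, 0.054]] [0.54207263 0.13568155 0.054     ] [0.13203858 0.13229076 0.13246239 0.13241862]
[[210 209 206 206 209 208 207 207 205 206 211 206 207 206]
 [211 207 204 208 210 208 210 206 209 208 207 207 207 208]
 [210 208 208 202 209 211 205 167 184 204 208 211 210 207]
 [208 208 206 211 210  68  58  56  66 137 157 215 208 205]
 [209 210 210 212  81  57  59  66  59 123 134 187 210 206]
 [206 208 206 212  55  77  56  62  63 139 142 203 209 206]
 [207 204 208 209 215  70  66 136 139 159 193 208 207 206]
 [210 204 206 209 205 211 211 206 208 207 210 203 206 208]
 [207 207 207 205 206 204 207 208 205 205 206 206 204 207]
 [208 207 209 205 206 208 208 204 204 206 206 209 208 207]]
[[358 147  13  13 137]] [[363.93430657 152.93430657]]
hole [0.50740954 0.10973713 0.054     ] 0.0432971467761518 -143.18610277790737
stud [array([3.61925066e-02, 2.48348560e-02, 1.38777878e-17]), array([0.03539894, 0.02665942, 0.04      ])]
lug [0.65531694 0.14333975 0.03      ] 0.1135029566236793 3.868762617164757
lug [0.63619197 0.14325674 0.03      ] 0.09442368875243437 4.6015292467114985
```

View pics/c1.png

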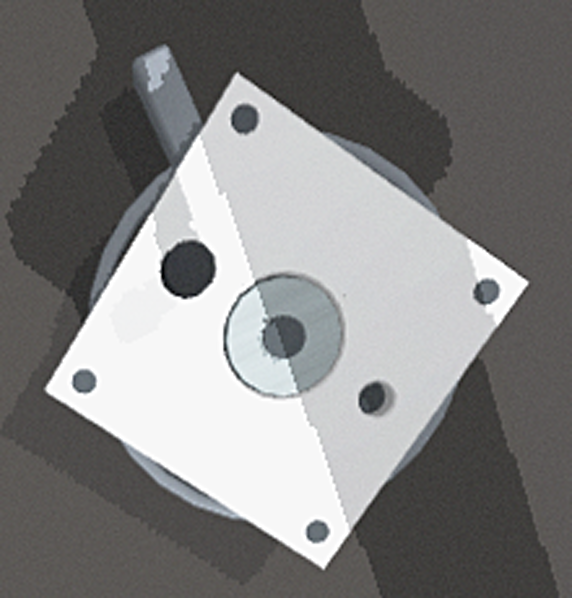

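Flange sides measure 132.0–132.5 mm and the hole is 43.3 mm from the axis, both as specified. Axis C=(0.542,0.136), pin hole at −143.8°, lug at about +4.5°. Next, look at the block.

```bash
python3 -m inch '[{"xyz":[8,365,-121],"dr":[0,0,0],"jaw":-0.3},{"xyz":[8,365,-121],"dr":[0,0,0],"jaw":-0.3},{"xyz":[8,365,-121],"dr":[0,0,0],"jaw":-0.3},{"xyz":[8,365,-121],"dr":[0,0,0],"jaw":-0.3},{"xyz":[8,365,-121],"dr":[0,0,0],"jaw":-0.3},{"xyz":[8,365,-121],"dr":[0,0,0],"jaw":-0.3},{"xyz":[8,365,-121],"dr":[0,0,0],"jaw":-0.3},{"xyz":[8,365,-121],"dr":[0,0,0],"jaw":-0.3},{"xyz":[8,365,-121],"dr":[0,0,0],"jaw":-0.3},{"xyz":[8,365,-121],"dr":[0,0,0],"jaw":-0.3}]'; python3 -m inch '[{"xyz":[0,0,0],"dr":[0,0,0],"jaw":-0.3},{"xyz":[0,0,0],"dr":[0,0,0],"jaw":-0.3},{"xyz":[0,0,0],"dr":[0,0,0],"jaw":-0.3},{"xyz":[0,0,0],"dr":[0,0,0],"jaw":-0.3},{"xyz":[0,0,0],"dr":[0,0,0],"jaw":-0.3},{"xyz":[0,0,0],"dr":[0,0,0],"jaw":-0.3},{"xyz":[0,0,0],"dr":[0,0,0],"jaw":-0.3},{"xyz":[0,0,0],"dr":[0,0,0],"jaw":-0.3},{"xyz":[0,0,0],"dr":[0,0,0],"jaw":-0.3},{"xyz":[0,0,0],"dr":[0,0,0],"jaw":-0.3}]'
python3 - <<'E'
from h import *
p,im=snap("wrist","w2"); t,R=tool(); print(t,np.round(R.as_matrix(),3))
import json; json.dump({k:np.array(v).tolist() for k,v in p.items()},open("w2.json","w"))
for n,z in(("block",.05),("pin_center",.07),("stub_center",.062)):
    for r in env.cut_out(n,"wrist")[:3]: print(n,round(r["p"],2),np.round(r["point"],0).tolist(),np.round(atz(p,r["point"],z),4).tolist(),r["pixels"].sum())
E
```

```text
time: 4.5
tool_pos: [0.4834, -0.1805, 0.2794]
ee_rot: [-9.6, 90.0, 149.3]
contact_force: [0.3, -0.4, 0.7]
opening: 0.0564
time: 5.5
tool_pos: [0.4837, -0.1798, 0.2796]
ee_rot: [35.9, 90.0, -165.1]
contact_force: [-0.7, 0.3, 0.5]
opening: 0.0566
[ 0.483664   -0.17982097  0.27954061] [[-0.    -0.359 -0.933]
 [ 0.    -0.933  0.359]
 [-1.     0.     0.   ]]
block 0.82 [276.0, 122.0] [0.5497, -0.2028, 0.05] 5852
pin_center 0.76 [349.0, 225.0] [0.4315, -0.2346, 0.07] 1311
pin_center 0.64 [300.0, 150.0] [0.5175, -0.2143, 0.07] 387
stub_center 0.72 [250.0, 97.0] [0.5791, -0.1888, 0.062] 988
```

View pics/w2.png

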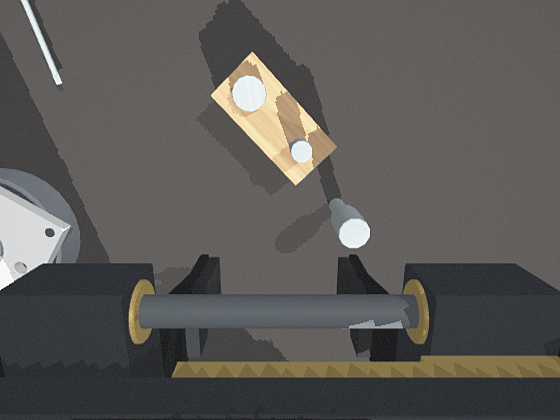

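The block is at (276,120). The stub's 32 mm head is at (249,93), the smaller pin in the block at (302,151), and the larger free-standing pin at (355,234). The one in the block is the index pin; one enlarged crop to confirm.

```bash
python3 - <<'E'
from h import *
import json; p=json.load(open("w2.json")); im=cv2.imread("pics/w2.png"); g=cv2.cvtColor(im,cv2.COLOR_BGR2GRAY)
hsv=cv2.cvtColor(im,cv2.COLOR_BGR2HSV)
m=((hsv[...,1]<40)&(g>190)).astype(np.uint8); n,l,s,ce=cv2.connectedComponentsWithStats(m)
for i in range(1,n):
  if s[i][4]>60:
    z={True:.086}.get(abs(ce[i][0]-302)<8,.062); print(s[i],ce[i],atz(p,ce[i],z), "diam mm",s[i][2]*(p["eye"][2]-z)/K(p)[0]*1000)
c=np.float32([[253,52],[336,148],[296,185],[211,96]]).reshape(-1,1,2)
c=cv2.cornerSubPix(g,c,(4,4),(-1,-1),(3,50,.01)).reshape(-1,2)
W=np.array([atz(p,u,.05) for u in c]); C=W.mean(0); d=(W[0]+W[3]-W[1]-W[2])/2; a=np.degrees(np.arctan2(d[1],d[0])); d/=np.linalg.norm(d)
print(np.linalg.norm(np.roll(W,1,0)-W,axis=1),C,a,"pin?",C-.035*d,"stub?",C+.035*d)
for z in(.08,.1,.12,.14): print("big",z,atz(p,(355,234),z))
print("bigfoot",[atz(p,(335,203),.0)])
cv2.imwrite("pics/c2.png",cv2.resize(im[30:260,190:400],None,fx=2.6,fy=2.6,interpolation=cv2.INTER_CUBIC))
E
```

```text
[ 21   0  41  85 462] [41.51298701 42.14718615] [ 0.68849423 -0.03287537  0.062     ] diam mm 39.92332306463013
[232  75  34  37 953] [248.6841553  93.1343127] [ 0.58245819 -0.18868537  0.062     ] diam mm 33.10714595603474
[291 141  21  22 362] [301.21270718 151.25414365] [ 0.51791409 -0.21511123  0.086     ] diam mm 19.063340288690643
[   0  194   70   96 3354] [ 23.22838402 239.23762671] [0.53413957 0.08152925 0.062     ] diam mm 68.16177108595387
[339 219  31  29 708] [354.17655367 232.91666667] [ 0.41850317 -0.23794473  0.062     ] diam mm 30.185927195208148
[0.05608674 0.11946814 0.05611498 0.11986743] [ 0.55046258 -0.20175659  0.05      ] 22.368829570019393 pin? [ 0.51809622 -0.21507645  0.05      ] stub? [ 0.58282894 -0.18843674  0.05      ]
big 0.08 [ 0.42399378 -0.23676821  0.08      ]
big 0.1 [ 0.43166358 -0.23498403  0.1       ]
big 0.12 [ 0.43933338 -0.23319985  0.12      ]
big 0.14 [ 0.44700318 -0.23141567  0.14      ]
bigfoot [array([ 0.43821465, -0.23370445,  0.        ])]
```

View pics/c2.png

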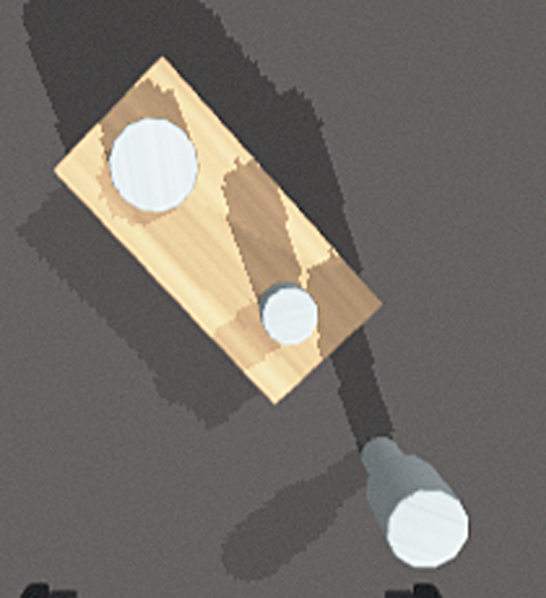

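The crop confirms it: the pin in the block has a 20 mm head (19 mm measured) and sits at (0.518,−0.215), and the block geometry agrees to 0.2 mm. The free one is the larger size.

```bash
python3 -m inch '[{"xyz":[10,21,-45],"dr":[0,0,0],"jaw":-0.3},{"xyz":[30,21,-45],"dr":[0,0,0],"jaw":-0.3},{"xyz":[65,21,-45],"dr":[0,0,0],"jaw":-0.3},{"xyz":[100,21,-45],"dr":[0,0,0],"jaw":-0.3},{"xyz":[130,21,-45],"dr":[0,0,0],"jaw":-0.3},{"xyz":[160,21,-45],"dr":[0,0,0],"jaw":-0.3},{"xyz":[180,21,-45],"dr":[0,0,0],"jaw":-0.3},{"xyz":[192,21,-45],"dr":[0,0,0],"jaw":-0.3},{"xyz":[199,21,-45],"dr":[0,0,0],"jaw":-0.3},{"xyz":[199,21,-45],"dr":[0,0,0],"jaw":-0.3}]' 25; python3 -m inch '[{"xyz":[0,0,0],"dr":[0,0,0],"jaw":0},{"xyz":[0,0,0],"dr":[0,0,0],"jaw":0.3},{"xyz":[0,0,0],"dr":[0,0,0],"jaw":0.4},{"xyz":[0,0,0],"dr":[0,0,0],"jaw":0.5},{"xyz":[0,0,0],"dr":[0,0,0],"jaw":0.7},{"xyz":[0,0,0],"dr":[0,0,0],"jaw":1},{"xyz":[0,0,0],"dr":[0,0,0],"jaw":1},{"xyz":[0,0,0],"dr":[0,0,0],"jaw":1},{"xyz":[0,0,0],"dr":[0,0,0],"jaw":1},{"xyz":[0,0,0],"dr":[0,0,0],"jaw":1}]' 25
```

```text
time: 6.7
tool_pos: [0.5181, -0.2155, 0.0802]
ee_rot: [19.7, 90.0, 178.7]
contact_force: [-0.6, -0.7, 0.7]
opening: 0.0566
time: 7.7
tool_pos: [0.5183, -0.2155, 0.0808]
ee_rot: [176.9, 90.0, -24.1]
contact_force: [-0.7, 1.4, 1.6]
opening: 0.0194
```

```bash
python3 -m inch '[{"xyz":[-5,0,0],"dr":[0,0,0],"jaw":1},{"xyz":[-15,0,0],"dr":[0,0,0],"jaw":1},{"xyz":[-35,0,0],"dr":[0,0,0],"jaw":1},{"xyz":[-60,0,0],"dr":[0,0,0],"jaw":1},{"xyz":[-85,0,0],"dr":[0,0,0],"jaw":1},{"xyz":[-100,0,0],"dr":[0,0,0],"jaw":1},{"xyz":[-110,-10,4],"dr":[0,0,0],"jaw":1},{"xyz":[-110,-35,15],"dr":[0,0,0],"jaw":1},{"xyz":[-110,-70,30],"dr":[0,0,0],"jaw":1},{"xyz":[-110,-110,47],"dr":[0,0,0],"jaw":1}]' 35; python3 -m inch '[{"xyz":[0,-40,17],"dr":[0,0,0],"jaw":1},{"xyz":[0,-80,35],"dr":[0,0,0],"jaw":1},{"xyz":[10,-115,50],"dr":[0,0,0],"jaw":1},{"xyz":[20,-145,63],"dr":[0,0,0],"jaw":1},{"xyz":[30,-170,72],"dr":[0,0,0],"jaw":1},{"xyz":[35,-182,78],"dr":[0,0,0],"jaw":1},{"xyz":[40,-189,80.5],"dr":[0,0,0],"jaw":1},{"xyz":[45,-189,80.5],"dr":[0,0,0],"jaw":1},{"xyz":[50,-189,80.5],"dr":[0,0,0],"jaw":1},{"xyz":[50,-189,80.5],"dr":[0,0,0],"jaw":1}]' 35
python3 - <<'E'
from h import *
p,im=snap("wrist","w3"); p2,im2=snap("scene","s3"); t,R=tool(); print(t)
print("hole px",proj(p,(.5066,.1097,.054)),"tip px",proj(p,t-[0,0,.0725]))
print("hole px",proj(p2,(.5066,.1097,.054)),"tip px",proj(p2,t-[0,0,.0725]))
shift([.5066,.1097,.1265])
a=cv2.resize(im[180:420,150:420],(540,480),interpolation=cv2.INTER_CUBIC)[:,:400]
b=cv2.resize(im2[130:250,285:385],(400,480),interpolation=cv2.INTER_CUBIC)
cv2.imwrite("pics/c3.png",np.hstack([a,b])[:,:,::-1])
E
```

```text
time: 8.7
tool_pos: [0.5129, -0.0948, 0.1904]
ee_rot: [8.6, 89.9, 167.5]
contact_force: [-0.5, 0.4, -0.4]
opening: 0.0191
time: 9.7
tool_pos: [0.5059, 0.1082, 0.1398]
ee_rot: [45.5, 89.9, -155.6]
contact_force: [-0.3, -0.2, -1.2]
opening: 0.0191
[0.5064323  0.10846477 0.14057456]
hole px [np.float64(275.264472723154), np.float64(236.29906234820697)] tip px [np.float64(277.09603347799094), np.float64(243.2115379781074)]
hole px [np.float64(326.5096219307689), np.float64(191.2389786908005)] tip px [np.float64(326.4734567861705), np.float64(187.48382040959478)]
tcp [506.4 108.5 140.6] shift mm [14.1 -1.2  0.3]
```

View pics/c3.png

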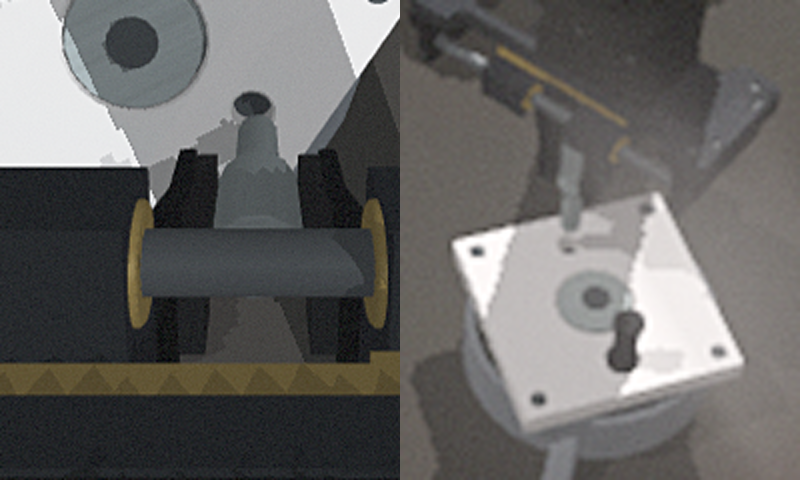

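The pin hangs in line just behind the hole: the hole is at wrist (276,232), the tip at (278,238), and predicted and seen offsets agree within 0.5 mm. Insert gently.

```bash
python3 -m inch '[{"xyz":[3,-1.4,0.2],"dr":[0,0,0],"jaw":1},{"xyz":[7,-1.4,0.2],"dr":[0,0,0],"jaw":1},{"xyz":[10,-1.4,0.2],"dr":[0,0,0],"jaw":1},{"xyz":[12,-1.4,0.2],"dr":[0,0,0],"jaw":1},{"xyz":[13,-1.4,0.2],"dr":[0,0,0],"jaw":1},{"xyz":[14,-1.4,0.2],"dr":[0,0,0],"jaw":1},{"xyz":[15,-1.4,0.2],"dr":[0,0,0],"jaw":1},{"xyz":[16,-1.4,0.2],"dr":[0,0,0],"jaw":1},{"xyz":[17,-1.4,0.2],"dr":[0,0,0],"jaw":1},{"xyz":[17,-1.4,0.2],"dr":[0,0,0],"jaw":1}]'
```

```text
time: 10.8
tool_pos: [0.5066, 0.1106, 0.1234]
ee_rot: [55.8, 90.0, -145.2]
contact_force: [0.1, 0.3, -1.0]
opening: 0.019
```

```bash
python3 -m inch '[{"xyz":[1,0.4,0],"dr":[0,0,0],"jaw":1},{"xyz":[2,0.4,0],"dr":[0,0,0],"jaw":1},{"xyz":[3,0.4,0],"dr":[0,0,0],"jaw":1},{"xyz":[4,0.4,0],"dr":[0,0,0],"jaw":1},{"xyz":[5,0.4,0],"dr":[0,0,0],"jaw":1},{"xyz":[6,0.4,0],"dr":[0,0,0],"jaw":1},{"xyz":[7,0.4,0],"dr":[0,0,0],"jaw":1},{"xyz":[8,0.4,0],"dr":[0,0,0],"jaw":1},{"xyz":[8.5,0.4,0],"dr":[0,0,0],"jaw":1},{"xyz":[8.5,0.4,0],"dr":[0,0,0],"jaw":1}]'
python3 - <<'E'
from h import *
# arc shifts in current tool axes relative to start pose; also spigot offset
t,R=tool(); print(t, env.state()["contact_force"])
C=np.array([.5421,.1357]); a0=np.radians(-143.8)
P=lambda a: np.array([*(C+.044*np.array([np.cos(a),np.sin(a)])),0])
for d in range(0,171,6):
    print(d,round(-143.8+d,1),np.round(R.inv().apply(P(a0+np.radians(d))-P(a0))*1000,1)[1:].tolist())
E
```

```text
time: 11.8
tool_pos: [0.5065, 0.1103, 0.115]
ee_rot: [51.9, 90.0, -149.1]
contact_force: [-0.6, -0.2, -0.1]
opening: 0.0194
[0.50653022 0.11028908 0.11495661] [-0.60662423 -0.18183742 -0.08212501]
0 -143.8 [0.0, 0.0]
6 -137.8 [2.3, -4.0]
12 -131.8 [4.1, -8.2]
18 -125.8 [5.6, -12.6]
24 -119.8 [6.5, -17.1]
30 -113.8 [7.0, -21.7]
36 -107.8 [6.9, -26.3]
42 -101.8 [6.4, -30.9]
48 -95.8 [5.5, -35.4]
54 -89.8 [4.0, -39.7]
60 -83.8 [2.1, -43.9]
66 -77.8 [-0.2, -47.9]
72 -71.8 [-2.9, -51.6]
78 -65.8 [-6.0, -55.1]
84 -59.8 [-9.4, -58.1]
90 -53.8 [-13.2, -60.8]
96 -47.8 [-17.2, -63.1]
102 -41.8 [-21.4, -65.0]
108 -35.8 [-25.8, -66.4]
114 -29.8 [-30.3, -67.3]
120 -23.8 [-34.9, -67.8]
126 -17.8 [-39.5, -67.8]
132 -11.8 [-44.0, -67.3]
138 -5.8 [-48.5, -66.3]
144 0.2 [-52.9, -64.8]
150 6.2 [-57.1, -63.0]
156 12.2 [-61.1, -60.6]
162 18.2 [-64.8, -57.9]
168 24.2 [-68.2, -54.8]
```

```bash
python3 -m inch '[{"xyz":[0,1.2,-2],"dr":[0,0,0],"jaw":1},{"xyz":[0,2.3,-4],"dr":[0,0,0],"jaw":1},{"xyz":[0,3.2,-6.1],"dr":[0,0,0],"jaw":1},{"xyz":[0,4.1,-8.2],"dr":[0,0,0],"jaw":1},{"xyz":[0,4.9,-10.4],"dr":[0,0,0],"jaw":1},{"xyz":[0,5.6,-12.6],"dr":[0,0,0],"jaw":1},{"xyz":[0,6.1,-14.8],"dr":[0,0,0],"jaw":1},{"xyz":[0,6.5,-17.1],"dr":[0,0,0],"jaw":1},{"xyz":[0,6.8,-19.4],"dr":[0,0,0],"jaw":1},{"xyz":[0,7,-21.7],"dr":[0,0,0],"jaw":1}]'
python3 -m inch '[{"xyz":[0,0,-2.3],"dr":[0,0,0],"jaw":1},{"xyz":[0,-0.1,-4.6],"dr":[0,0,0],"jaw":1},{"xyz":[0,-0.3,-6.9],"dr":[0,0,0],"jaw":1},{"xyz":[0,-0.6,-9.2],"dr":[0,0,0],"jaw":1},{"xyz":[0,-1,-11.5],"dr":[0,0,0],"jaw":1},{"xyz":[0,-1.5,-13.7],"dr":[0,0,0],"jaw":1},{"xyz":[0,-2.2,-15.9],"dr":[0,0,0],"jaw":1},{"xyz":[0,-3,-18],"dr":[0,0,0],"jaw":1},{"xyz":[0,-3.9,-20.1],"dr":[0,0,0],"jaw":1},{"xyz":[0,-4.9,-22.2],"dr":[0,0,0],"jaw":1}]'
```

```text
time: 12.8
tool_pos: [0.5242, 0.0958, 0.1149]
ee_rot: [42.2, 90.0, -158.8]
contact_force: [-3.2, 2.7, -1.0]
opening: 0.019
time: 13.8
tool_pos: [0.5467, 0.0923, 0.1149]
ee_rot: [58.8, 89.9, -142.3]
contact_force: [-2.8, -0.4, -1.1]
opening: 0.019
```

```bash
python3 -m inch '[{"xyz":[0,-1.1,-2],"dr":[0,0,0],"jaw":1},{"xyz":[0,-2.3,-4],"dr":[0,0,0],"jaw":1},{"xyz":[0,-3.6,-5.9],"dr":[0,0,0],"jaw":1},{"xyz":[0,-5,-7.7],"dr":[0,0,0],"jaw":1},{"xyz":[0,-6.5,-9.5],"dr":[0,0,0],"jaw":1},{"xyz":[0,-8.1,-11.2],"dr":[0,0,0],"jaw":1},{"xyz":[0,-9.8,-12.7],"dr":[0,0,0],"jaw":1},{"xyz":[0,-11.5,-14.2],"dr":[0,0,0],"jaw":1},{"xyz":[0,-13.4,-15.6],"dr":[0,0,0],"jaw":1},{"xyz":[0,-15.3,-16.9],"dr":[0,0,0],"jaw":1}]'
python3 -m inch '[{"xyz":[0,-2,-1.2],"dr":[0,0,0],"jaw":1},{"xyz":[0,-4,-2.3],"dr":[0,0,0],"jaw":1},{"xyz":[0,-6.1,-3.3],"dr":[0,0,0],"jaw":1},{"xyz":[0,-8.2,-4.2],"dr":[0,0,0],"jaw":1},{"xyz":[0,-10.4,-5],"dr":[0,0,0],"jaw":1},{"xyz":[0,-12.6,-5.6],"dr":[0,0,0],"jaw":1},{"xyz":[0,-14.8,-6.1],"dr":[0,0,0],"jaw":1},{"xyz":[0,-17.1,-6.5],"dr":[0,0,0],"jaw":1},{"xyz":[0,-19.4,-6.8],"dr":[0,0,0],"jaw":1},{"xyz":[0,-21.7,-7],"dr":[0,0,0],"jaw":1}]'
```

```text
time: 14.8
tool_pos: [0.5683, 0.1008, 0.1151]
ee_rot: [136.4, 90.0, -64.6]
contact_force: [-2.5, -2.2, -0.4]
opening: 0.0194
time: 15.8
tool_pos: [0.5826, 0.1187, 0.1151]
ee_rot: [-154.2, 90.0, 4.7]
contact_force: [-1.6, -2.6, -1.1]
opening: 0.0194
```

```bash
python3 -m inch '[{"xyz":[0,-2.3,0],"dr":[0,0,0],"jaw":1},{"xyz":[0,-4.6,0],"dr":[0,0,0],"jaw":1},{"xyz":[0,-6.9,0.2],"dr":[0,0,0],"jaw":1},{"xyz":[0,-9.1,0.5],"dr":[0,0,0],"jaw":1},{"xyz":[0,-9.1,0.5],"dr":[0,0,0],"jaw":1},{"xyz":[1,-9.1,0.5],"dr":[0,0,0],"jaw":1},{"xyz":[2,-9.1,0.5],"dr":[0,0,0],"jaw":1},{"xyz":[3,-9.1,0.5],"dr":[0,0,0],"jaw":1},{"xyz":[3.5,-9.1,0.5],"dr":[0,0,0],"jaw":1},{"xyz":[3.5,-9.1,0.5],"dr":[0,0,0],"jaw":1}]'
```

```text
time: 16.8
tool_pos: [0.5859, 0.1275, 0.1127]
ee_rot: [-143.2, 89.9, 15.8]
contact_force: [-0.4, -1.3, 5.1]
opening: 0.0192
```

```bash
python3 -m inch '[{"xyz":[0,-0.4,0.1],"dr":[0,0,0],"jaw":1},{"xyz":[0,-0.8,0.2],"dr":[0,0,0],"jaw":1},{"xyz":[0,-1.2,0.2],"dr":[0,0,0],"jaw":1},{"xyz":[0,-1.6,0.3],"dr":[0,0,0],"jaw":1},{"xyz":[0,-2,0.4],"dr":[0,0,0],"jaw":1},{"xyz":[0,-2.4,0.5],"dr":[0,0,0],"jaw":1},{"xyz":[0,-2.7,0.6],"dr":[0,0,0],"jaw":1},{"xyz":[0,-3,0.6],"dr":[0,0,0],"jaw":1},{"xyz":[0,-3,0.6],"dr":[0,0,0],"jaw":1},{"xyz":[0,-3,0.6],"dr":[0,0,0],"jaw":1}]'
```

```text
time: 17.8
tool_pos: [0.5857, 0.1286, 0.1127]
ee_rot: [102.2, 89.8, -98.8]
contact_force: [-0.8, -6.7, 6.9]
opening: 0.0191
```

```bash
python3 -m inch '[{"xyz":[0,-0.4,0.1],"dr":[0,0,0],"jaw":1},{"xyz":[0,-0.8,0.2],"dr":[0,0,0],"jaw":1},{"xyz":[0,-1.2,0.3],"dr":[0,0,0],"jaw":1},{"xyz":[0,-1.6,0.4],"dr":[0,0,0],"jaw":1},{"xyz":[0,-2,0.5],"dr":[0,0,0],"jaw":1},{"xyz":[0,-2.4,0.6],"dr":[0,0,0],"jaw":1},{"xyz":[0,-2.7,0.7],"dr":[0,0,0],"jaw":1},{"xyz":[0,-3,0.8],"dr":[0,0,0],"jaw":1},{"xyz":[0,-3,0.8],"dr":[0,0,0],"jaw":1},{"xyz":[0,-3,0.8],"dr":[0,0,0],"jaw":1}]'
```

```text
time: 18.8
tool_pos: [0.5858, 0.1312, 0.1127]
ee_rot: [92.5, 89.8, -108.5]
contact_force: [-0.9, -7.5, 6.7]
opening: 0.0192
```

```bash
python3 -m inch '[{"xyz":[0,-0.4,0.1],"dr":[0,0,0],"jaw":1},{"xyz":[0,-0.8,0.2],"dr":[0,0,0],"jaw":1},{"xyz":[0,-1.2,0.4],"dr":[0,0,0],"jaw":1},{"xyz":[0,-1.6,0.6],"dr":[0,0,0],"jaw":1},{"xyz":[0,-2,0.7],"dr":[0,0,0],"jaw":1},{"xyz":[0,-2.4,0.9],"dr":[0,0,0],"jaw":1},{"xyz":[0,-2.7,1],"dr":[0,0,0],"jaw":1},{"xyz":[0,-2.9,1.1],"dr":[0,0,0],"jaw":1},{"xyz":[0,-2.9,1.1],"dr":[0,0,0],"jaw":1},{"xyz":[0,-2.9,1.1],"dr":[0,0,0],"jaw":1}]'
```

```text
time: 19.8
tool_pos: [0.5858, 0.1341, 0.1126]
ee_rot: [91.7, 89.8, -109.3]
contact_force: [-1.0, -8.5, 7.5]
opening: 0.0193
```

```bash
python3 -m inch '[{"xyz":[0,-0.4,0.1],"dr":[0,0,0],"jaw":1},{"xyz":[0,-0.8,0.2],"dr":[0,0,0],"jaw":1},{"xyz":[0,-1.2,0.4],"dr":[0,0,0],"jaw":1},{"xyz":[0,-1.6,0.6],"dr":[0,0,0],"jaw":1},{"xyz":[0,-2,0.8],"dr":[0,0,0],"jaw":1},{"xyz":[0,-2.4,1],"dr":[0,0,0],"jaw":1},{"xyz":[0,-2.7,1.1],"dr":[0,0,0],"jaw":1},{"xyz":[0,-2.8,1.2],"dr":[0,0,0],"jaw":1},{"xyz":[0,-2.8,1.2],"dr":[0,0,0],"jaw":1},{"xyz":[0,-2.8,1.2],"dr":[0,0,0],"jaw":1}]'
```

```text
time: 20.8
tool_pos: [0.5858, 0.1373, 0.1126]
ee_rot: [96.7, 89.8, -104.2]
contact_force: [-0.4, -8.1, 6.1]
opening: 0.0191
```

```bash
python3 -m inch '[{"xyz":[0,-0.4,0.1],"dr":[0,0,0],"jaw":1},{"xyz":[0,-0.8,0.3],"dr":[0,0,0],"jaw":1},{"xyz":[0,-1.2,0.5],"dr":[0,0,0],"jaw":1},{"xyz":[0,-1.6,0.7],"dr":[0,0,0],"jaw":1},{"xyz":[0,-2,0.9],"dr":[0,0,0],"jaw":1},{"xyz":[0,-2.4,1.1],"dr":[0,0,0],"jaw":1},{"xyz":[0,-2.7,1.3],"dr":[0,0,0],"jaw":1},{"xyz":[0,-2.8,1.4],"dr":[0,0,0],"jaw":1},{"xyz":[0,-2.8,1.4],"dr":[0,0,0],"jaw":1},{"xyz":[0,-2.8,1.4],"dr":[0,0,0],"jaw":1}]'
```

```text
time: 21.8
tool_pos: [0.5857, 0.1404, 0.1126]
ee_rot: [101.0, 89.8, -100.0]
contact_force: [-0.1, -8.0, 7.6]
opening: 0.0193
```

```bash
python3 -m inch '[{"xyz":[0,-0.4,0.2],"dr":[0,0,0],"jaw":1},{"xyz":[0,-0.8,0.4],"dr":[0,0,0],"jaw":1},{"xyz":[0,-1.2,0.6],"dr":[0,0,0],"jaw":1},{"xyz":[0,-1.6,0.9],"dr":[0,0,0],"jaw":1},{"xyz":[0,-2,1.2],"dr":[0,0,0],"jaw":1},{"xyz":[0,-2.3,1.4],"dr":[0,0,0],"jaw":1},{"xyz":[0,-2.6,1.6],"dr":[0,0,0],"jaw":1},{"xyz":[0,-2.6,1.6],"dr":[0,0,0],"jaw":1},{"xyz":[0,-2.6,1.6],"dr":[0,0,0],"jaw":1},{"xyz":[0,-2.6,1.6],"dr":[0,0,0],"jaw":1}]'
```

```text
time: 22.8
tool_pos: [0.5852, 0.1436, 0.1126]
ee_rot: [105.3, 89.8, -95.7]
contact_force: [-0.6, -7.5, 6.2]
opening: 0.0192
```

```bash
python3 -m inch '[{"xyz":[0,-0.4,0.3],"dr":[0,0,0],"jaw":1},{"xyz":[0,-0.8,0.5],"dr":[0,0,0],"jaw":1},{"xyz":[0,-1.2,0.8],"dr":[0,0,0],"jaw":1},{"xyz":[0,-1.6,1.1],"dr":[0,0,0],"jaw":1},{"xyz":[0,-2,1.4],"dr":[0,0,0],"jaw":1},{"xyz":[0,-2.3,1.6],"dr":[0,0,0],"jaw":1},{"xyz":[0,-2.5,1.8],"dr":[0,0,0],"jaw":1},{"xyz":[0,-2.5,1.8],"dr":[0,0,0],"jaw":1},{"xyz":[0,-2.5,1.8],"dr":[0,0,0],"jaw":1},{"xyz":[0,-2.5,1.8],"dr":[0,0,0],"jaw":1}]'
```

```text
time: 23.8
tool_pos: [0.5846, 0.1469, 0.1124]
ee_rot: [112.6, 89.8, -88.4]
contact_force: [-0.1, -6.1, 4.5]
opening: 0.0194
```

```bash
python3 -m inch '[{"xyz":[0,-0.4,0.3],"dr":[0,0,0],"jaw":1},{"xyz":[0,-0.8,0.6],"dr":[0,0,0],"jaw":1},{"xyz":[0,-1.2,0.9],"dr":[0,0,0],"jaw":1},{"xyz":[0,-1.6,1.3],"dr":[0,0,0],"jaw":1},{"xyz":[0,-2,1.6],"dr":[0,0,0],"jaw":1},{"xyz":[0,-2.3,1.9],"dr":[0,0,0],"jaw":1},{"xyz":[0,-2.4,2],"dr":[0,0,0],"jaw":1},{"xyz":[0,-2.4,2],"dr":[0,0,0],"jaw":1},{"xyz":[0,-2.4,2],"dr":[0,0,0],"jaw":1},{"xyz":[0,-2.4,2],"dr":[0,0,0],"jaw":1}]'
```

```text
time: 24.8
tool_pos: [0.5831, 0.1517, 0.1113]
ee_rot: [11.3, 90.0, 170.3]
contact_force: [0.6, -3.4, -1.3]
opening: 0.0191
```

The pin dropped at about 21° with zero vertical force, so the hole is found. Go deeper gently.

```bash
python3 -m inch '[{"xyz":[0.5,0,0],"dr":[0,0,0],"jaw":1},{"xyz":[1,0,0],"dr":[0,0,0],"jaw":1},{"xyz":[1.5,0,0],"dr":[0,0,0],"jaw":1},{"xyz":[2,0,0],"dr":[0,0,0],"jaw":1},{"xyz":[2.5,0,0],"dr":[0,0,0],"jaw":1},{"xyz":[2.5,0,0],"dr":[0,0,0],"jaw":1},{"xyz":[2.5,0,0],"dr":[0,0,0],"jaw":1},{"xyz":[2.5,0,0],"dr":[0,0,0],"jaw":1},{"xyz":[2.5,0,0],"dr":[0,0,0],"jaw":1},{"xyz":[2.5,0,0],"dr":[0,0,0],"jaw":1}]'
```

```text
time: 25.8
tool_pos: [0.5833, 0.1516, 0.1091]
ee_rot: [-120.1, 90.0, 38.9]
contact_force: [0.5, -1.8, 0.2]
opening: 0.0191
```

```bash
python3 -m inch '[{"xyz":[0.5,0,0],"dr":[0,0,0],"jaw":1},{"xyz":[1,0,0],"dr":[0,0,0],"jaw":1},{"xyz":[1.5,0,0],"dr":[0,0,0],"jaw":1},{"xyz":[2,0,0],"dr":[0,0,0],"jaw":1},{"xyz":[2.5,0,0],"dr":[0,0,0],"jaw":1},{"xyz":[3,0,0],"dr":[0,0,0],"jaw":1},{"xyz":[3.5,0,0],"dr":[0,0,0],"jaw":1},{"xyz":[4,0,0],"dr":[0,0,0],"jaw":1},{"xyz":[4,0,0],"dr":[0,0,0],"jaw":1},{"xyz":[4,0,0],"dr":[0,0,0],"jaw":1}]'
```

```text
time: 26.8
tool_pos: [0.5832, 0.1516, 0.1049]
ee_rot: [20.7, 90.0, 179.7]
contact_force: [1.2, -3.9, -0.5]
opening: 0.019
```

```bash
python3 -m inch '[{"xyz":[0,0.3,-0.2],"dr":[0,0,0],"jaw":1},{"xyz":[0,0.6,-0.4],"dr":[0,0,0],"jaw":1},{"xyz":[1,0.7,-0.4],"dr":[0,0,0],"jaw":1},{"xyz":[2,0.7,-0.4],"dr":[0,0,0],"jaw":1},{"xyz":[3,0.7,-0.4],"dr":[0,0,0],"jaw":1},{"xyz":[4,0.7,-0.4],"dr":[0,0,0],"jaw":1},{"xyz":[5,0.7,-0.4],"dr":[0,0,0],"jaw":1},{"xyz":[6,0.7,-0.4],"dr":[0,0,0],"jaw":1},{"xyz":[7,0.7,-0.4],"dr":[0,0,0],"jaw":1},{"xyz":[7,0.7,-0.4],"dr":[0,0,0],"jaw":1}]'
```

```text
time: 27.8
tool_pos: [0.5832, 0.1507, 0.0978]
ee_rot: [37.7, 90.0, -163.4]
contact_force: [0.2, -1.0, -0.7]
opening: 0.019
```

```bash
python3 -m inch '[{"xyz":[1,0,0],"dr":[0,0,0],"jaw":1},{"xyz":[2.5,0,0],"dr":[0,0,0],"jaw":1},{"xyz":[4,0,0],"dr":[0,0,0],"jaw":1},{"xyz":[5.5,0,0],"dr":[0,0,0],"jaw":1},{"xyz":[7,0,0],"dr":[0,0,0],"jaw":1},{"xyz":[8,0,0],"dr":[0,0,0],"jaw":1},{"xyz":[9,0,0],"dr":[0,0,0],"jaw":1},{"xyz":[10,0,0],"dr":[0,0,0],"jaw":1},{"xyz":[11,0,0],"dr":[0,0,0],"jaw":1},{"xyz":[11,0,0],"dr":[0,0,0],"jaw":1}]'
```

```text
time: 28.8
tool_pos: [0.5833, 0.1507, 0.0869]
ee_rot: [44.0, 90.0, -157.0]
contact_force: [-0.1, 0.3, -1.3]
opening: 0.0193
```

```bash
python3 -m inch '[{"xyz":[0.5,0,0],"dr":[0,0,0],"jaw":1},{"xyz":[1,0,0],"dr":[0,0,0],"jaw":1},{"xyz":[1.4,0,0],"dr":[0,0,0],"jaw":1},{"xyz":[1.8,0,0],"dr":[0,0,0],"jaw":1},{"xyz":[2.2,0,0],"dr":[0,0,0],"jaw":1},{"xyz":[2.6,0,0],"dr":[0,0,0],"jaw":1},{"xyz":[2.9,0,0],"dr":[0,0,0],"jaw":1},{"xyz":[3.2,0,0],"dr":[0,0,0],"jaw":1},{"xyz":[3.2,0,0],"dr":[0,0,0],"jaw":1},{"xyz":[3.2,0,0],"dr":[0,0,0],"jaw":1}]'
```

```text
time: 29.8
tool_pos: [0.5834, 0.1507, 0.0848]
ee_rot: [-164.5, 90.0, -5.5]
contact_force: [-2.9, -0.3, 3.8]
opening: 0.0191
```

Head is on the flange (TCP 84.8 mm against 84.7 expected, 4 N). Release and retreat.

```bash
python3 -m inch '[{"xyz":[-0.5,0,0],"dr":[0,0,0],"jaw":0.5},{"xyz":[-0.7,0,0],"dr":[0,0,0],"jaw":0.4},{"xyz":[-0.7,0,0],"dr":[0,0,0],"jaw":0.2},{"xyz":[-0.7,0,0],"dr":[0,0,0],"jaw":0},{"xyz":[-0.7,0,0],"dr":[0,0,0],"jaw":0},{"xyz":[-0.7,0,0],"dr":[0,0,0],"jaw":0},{"xyz":[-0.7,0,0],"dr":[0,0,0],"jaw":0},{"xyz":[-0.7,0,0],"dr":[0,0,0],"jaw":0},{"xyz":[-0.7,0,0],"dr":[0,0,0],"jaw":0},{"xyz":[-0.7,0,0],"dr":[0,0,0],"jaw":0}]'; python3 -m inch '[{"xyz":[-10,0,0],"dr":[0,0,0],"jaw":0},{"xyz":[-25,0,0],"dr":[0,0,0],"jaw":0},{"xyz":[-45,0,0],"dr":[0,0,0],"jaw":0},{"xyz":[-70,0,0],"dr":[0,0,0],"jaw":0},{"xyz":[-100,0,0],"dr":[0,0,0],"jaw":0},{"xyz":[-130,0,20],"dr":[0,0,0],"jaw":0},{"xyz":[-150,0,50],"dr":[0,0,0],"jaw":0},{"xyz":[-160,0,70],"dr":[0,0,0],"jaw":0},{"xyz":[-160,0,80],"dr":[0,0,0],"jaw":0},{"xyz":[-160,0,80],"dr":[0,0,0],"jaw":0}]'
python3 - <<'E'
from h import *
p,im=snap("wrist","w4"); p2,im2=snap("scene","s4"); t,R=tool(); print(t,env.state()["opening"],env.state()["contact_force"])
for z in(.09,.118):print(proj(p,(.5833,.1507,z)),proj(p2,(.5833,.1507,z)))
a=cv2.resize(im[0:300,180:480],(400,400)); b=cv2.resize(im2[130:250,275:395],(400,400),interpolation=cv2.INTER_CUBIC)
cv2.imwrite("pics/c4.png",np.hstack([a,b])[:,:,::-1])
E
```

```text
time: 30.8
tool_pos: [0.5834, 0.1508, 0.0845]
ee_rot: [-146.2, 90.0, 12.8]
contact_force: [-0.2, 0.5, -0.3]
opening: 0.0435
time: 31.8
tool_pos: [0.5078, 0.1797, 0.2451]
ee_rot: [-105.4, 89.9, 53.6]
contact_force: [0.8, 0.2, -0.3]
opening: 0.0434
[0.50875923 0.17928656 0.24400832] 0.043518457900194873 [-0.25526108  0.09455418 -0.56533188]
[np.float64(278.4279320422886), np.float64(108.03061801477294)] [np.float64(335.9053416985717), np.float64(212.2284121553021)]
[np.float64(278.3846490008444), np.float64(107.07941219735915)] [np.float64(337.1075623973456), np.float64(204.95147989210966)]
```

View pics/c4.png

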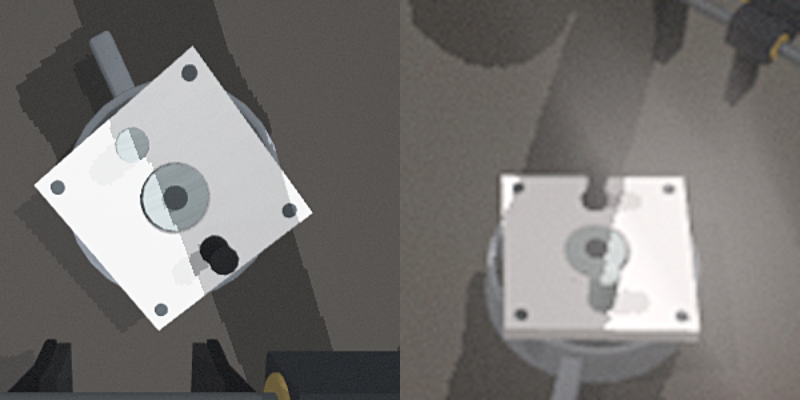

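The pin head sits in the flange hole. In the scene its top is at (336,211); predicted is (336,212) when home and (337,205) if it stood up on the seat. The collar lies flat and the gripper is clear.

```bash
python3 -c "
from workcell import env
print(env.sign_off())"
```

```text
the job is handed in; nothing more can be done
None
```

The collar is locked. The index pin is through the flange and fully home in the seat's blind hole, and I let go of it and handed the job in at about 32 s.

I took the smaller pin from the block and put it through the collar's hole. It pushed the collar round about 165°, and I probed the seat gently, with measured forces of about 11 N at most. The pin dropped about 21° from world x, roughly 16° from the lug by my estimate of the lug's direction. That is slightly past the stated 15°, within my lug measurement error plus the hole's own width.

**Last checks:**
- **Pin home:** the head met the flange at a tool height of 84.8 mm, against 84.7 mm expected, with about 4 N.
- **Picture after release:** the head's top is where it should be for a pin fully home (within 1 px), and the collar lies flat on its stand.
- **Robot clear:** the gripper is open and well above the stand, with no contact force beyond sensor noise.
- **Not checked:** I did not take a fresh look at the block, stub pin or other things on the table afterwards. The force readings showed no sign of touching them.

No check failed or disagreed beyond the small angle difference above.

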